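# Show the hidden filter catch to the bench camera with an inspection mirror

### The job

The bench camera cannot see whether the spring catch on the back of the standing vent grille is in place. Lift the inspection mirror out of its rest by the handle, and hold it in the air behind the grille, its glass in the middle of the camera's view and about 30 cm from the lens, angled so that the camera sees the catch near the middle of the glass. Keep it still there: finish while still holding the mirror, with nothing else supporting it, and do not bump the grille, the camera or the other things on the bench.

Things in the scene. Friction and masses are not known exactly. Their poses are not given: they have to be found in the camera images.
- mirror: Inspection mirror, loose, 0.15 kg: black rubber handle from -58 to +62 mm along its own x, 16 mm wide (y), 18 mm high (z); then a thin steel rod to the swivel at x = +105 mm. Origin: on the handle's axis midway between the rest's posts, the place to grip from above (fingers close along y). Starts level, axis 55 mm above the bench; lifts straight up. It balances 25 mm forward of the origin.
- glass (a point): Centre of the mirror glass's face, 12.5 mm in front of the swivel's pin; the head is a plate 76 mm wide (y) by 52 mm high (x), 5 mm thick. Axes: z = the way the glass faces (its normal), y = across, same as the handle's y, x = down the glass. It faces forward (handle's +x) and upward.
- swivel (a joint): Friction swivel of the mirror head, pin along the handle's y. At 0 the glass faces 0.524 rad (30 degrees) above the handle's +x; a positive value faces it lower by that many rad. Starts between -0.17 and +0.17 and stays as it is (slips above about 0.12 N m); it need not be moved.
- rest: Grey plastic tool rest fixed on the bench: base 136 x 60 x 8 mm and two notched posts 12 mm thick at x = -50 and +50 mm, 59 mm high and 36 mm wide; 88 mm free between the posts. Origin: centre of the underside; axes as the mirror's while it lies there.
- station: Inspection station fixed on the bench: base plate 340 (x) x 300 (y) x 8 mm, from y = -240 to +60 mm; the white vent grille stands in it along x with its plane at y = 0; a 25 mm square post 410 mm high at x = +85, y = -175 mm. Origin: on the bench under the grille's plane. +y points behind the grille, where the mirror is wanted; the camera is on the -y side.
- camera: Bench camera (44 mm grey box, black lens 34 mm across, 105 mm long in all), clamped on the post at a height that varies. Origin: centre of the lens's front. z = the way it looks: to the station's +y and 40 degrees downward, over the grille. x = across the picture. The middle of its view, in focus, is 300 mm from the origin along z.
- catch (a point): Middle of the spring catch, a bent steel clip 16 mm wide and 18 mm high on the back (+y side) of the grille, mid-length, near the top; 24 mm behind the grille's plane. The grille is 310 mm long, its top 148 mm above the bench, from y = -19 to +19 mm; it stands at a different place along the station's x each time.
- catch_bin: Bystander: open blue bin of spare catches, 100 x 130 x 45 mm. Origin: centre of its underside.
- screwdriver: Bystander: a screwdriver lying on the bench. Origin on its underside.
- tape: Bystander: a roll of paper tape lying flat, 90 mm across, 24 mm high. Origin: centre of its underside.
Mind the look-alikes: they are no part of the job. Leave any green look-alike of the rest alone. What is shaped like the mirror but green is not meant.

How it is judged (in metres and radians):
On the way, in this order (a step that is already met when the one before it is completed fails the run):
1. the mirror is lifted out of its rest by the fingers (height (world z) of mirror above 0.08 m and contact force between the fingers and mirror above 2 N and height (world z) of mirror above 0.03 m and height (world z) of glass above 0.04 m and contact force between mirror and rest below 0.2 N and contact force between mirror and station below 0.2 N and contact force between mirror and catch_bin below 0.2 N and contact force between mirror and screwdriver below 0.2 N and contact force between mirror and tape below 0.2 N), for 0.2 s.
2. the camera sees the catch in the held mirror for a second (x of glass in the frame of camera between -0.02 and 0.02 m and y of glass in the frame of camera between -0.02 and 0.02 m and z of glass in the frame of camera between 0.275 and 0.325 m and z of camera in the frame of glass above 0.1 m and z of catch in the frame of glass above 0.05 m and ((x of camera in the frame of glass between -0.18 and -0.1525 m and x of catch in the frame of glass between 0.0349 and 0.0868 m) or (x of camera in the frame of glass between -0.1525 and -0.125 m and x of catch in the frame of glass between 0.0248 and 0.0768 m) or (x of camera in the frame of glass between -0.125 and -0.0975 m and x of catch in the frame of glass between 0.0148 and 0.0667 m) or (x of camera in the frame of glass between -0.0975 and -0.07 m and x of catch in the frame of glass between 0.0047 and 0.0566 m) or (x of camera in the frame of glass between -0.07 and -0.0425 m and x of catch in the frame of glass between -0.0054 and 0.0466 m) or (x of camera in the frame of glass between -0.0425 and -0.015 m and x of catch in the frame of glass between -0.0154 and 0.0365 m) or (x of camera in the frame of glass between -0.015 and 0.0125 m and x of catch in the frame of glass between -0.0255 and 0.0264 m) or (x of camera in the frame of glass between 0.0125 and 0.04 m and x of catch in the frame of glass between -0.0356 and 0.0163 m)) and ((y of camera in the frame of glass between -0.12 and -0.09 m and y of catch in the frame of glass between -0.0025 and 0.0794 m) or (y of camera in the frame of glass between -0.09 and -0.06 m and y of catch in the frame of glass between -0.0135 and 0.0684 m) or (y of camera in the frame of glass between -0.06 and -0.03 m and y of catch in the frame of glass between -0.0245 and 0.0575 m) or (y of camera in the frame of glass between -0.03 and 0 m and y of catch in the frame of glass between -0.0355 and 0.0465 m) or (y of camera in the frame of glass between 0 and 0.03 m and y of catch in the frame of glass between -0.0465 and 0.0355 m) or (y of camera in the frame of glass between 0.03 and 0.06 m and y of catch in the frame of glass between -0.0575 and 0.0245 m) or (y of camera in the frame of glass between 0.06 and 0.09 m and y of catch in the frame of glass between -0.0684 and 0.0135 m) or (y of camera in the frame of glass between 0.09 and 0.12 m and y of catch in the frame of glass between -0.0794 and 0.0025 m)) and contact force between the fingers and mirror above 2 N and height (world z) of mirror above 0.03 m and height (world z) of glass above 0.04 m and contact force between mirror and rest below 0.2 N and contact force between mirror and station below 0.2 N and contact force between mirror and catch_bin below 0.2 N and contact force between mirror and screwdriver below 0.2 N and contact force between mirror and tape below 0.2 N and linear speed of mirror below 0.02 m/s and angular speed of mirror below 0.12 rad/s), for 1 s.
At the end, for the whole second after the job is handed in: Fingers alone hold the mirror, at rest (under 20 mm/s, 0.12 rad/s); glass centre within 20 mm of the lens axis each way and 275 to 325 mm from the lens; the camera sees the catch in the glass within 19 mm (along its height) and 30 mm (along its width) of the centre (all of step 2); the arm keeps its last pose, push and grip.
It fails at once if the grille is shifted along its nest or struck (distance of catch from where it was at the start of the episode above 0.006 m or contact force between mirror and station above 3 N or contact force between any of the arm, the fingers and station above 5 N).
It fails at once if the camera is bumped out of place (distance of camera from where it was at the start of the episode above 0.006 m).
It fails at once if a bystander is pushed about (distance of any of catch_bin, screwdriver, tape from where it was at the start of the episode above 0.03 m).
It also fails if it takes over 32 s, if anything falls off the work surface, if the arm or the gripper's body presses on something with over 40 N, if the wrist force passes 120 N, or if a joint passes its speed limit or range.

### The arm

A 7-joint arm with a two-finger parallel gripper is mounted at the origin on the work surface. World frame = base frame: x ahead of the robot, y to its left, z up, the work surface at z = 0. Lengths are in m, angles in degrees, forces in N, time in s.
With the tool pointing down it reaches from about 0.4 to 0.875 m from the base axis. Payload 4.4 kg.
Tool frame: the origin (TCP) lies between the finger pads; the fingertips stand 17 mm ahead of it and the grasp point (between the pads) lies 2 mm behind it (tips_ahead is the distance from the TCP to the fingertips, in m); x points along the fingers, y is the direction in which the jaws open and shut, and the axes are right-handed (so a half turn about x gives the same grasp; the last joint's range is limited). The gripper opens to 85 mm and grips with 20 to 120 N. Pads are 22 mm wide; open, the fingers measure 114 mm over their backs; the gripper's body (76 mm by 85 mm) begins 54 mm behind the grasp point. The pads swing forward as they close: fully open they stand 13 mm farther back than shut.
Start: joints at [-70.978, 36.005, 2.206, 86.941, -1.547, 57.084, -1.146], TCP at [0.252, 0.599, 0.248] pointing down, gripper open.
Joint ranges: [-175.42, 175.42], [-21.48, 121.26], [-71.46, 75.88], [10.55, 141.38], [-63.04, 243.04], [13.31, 113.54], [-168.57, 168.57]. Speed limits (degrees/s): [147.25, 147.25, 180, 180, 180, 180, 180].

### API

Orientations are given as a 3x3 rotation matrix whose columns are the frame's x, y, z axes.
In Python, from rig import get_obs, read_camera, camera_model, hand_in, tips_ahead gives the robot as it stands.
- The arm moves only by the tool send_rows, never from a script. Its argument "moves" is a list of rows, each a list of 2 entries, a list of its own where there are three numbers: the shift along the tool's x, y, z in mm, then the turn about the tool's x in rad. In form: [[[x, y, z], turn], ...]. A call has 1 to 10 rows; each row is the pose to reach, as a shift and turn from the pose commanded when the call began, along the tool's axes at that moment; what a row does not reach only later rows make up. A row lasts 1/12 s, in which the tool goes at most 41.7 mm and 7.16 degrees, less where a joint would pass 70% of its speed; a pose out of reach is approached as far as the arm can. A call with a gripper value outside its range is refused whole. "hand" is the closure, from 0 (fully open) to 1 (shut), set as the call begins (left out, the last holds). The fingers move at their own pace and stop on an object; the grip force is fixed at half the most. Time passes only in rows, so rows that repeat a pose let the fingers close. It gives the time, the measured TCP pose, the force and the opening at its end, in the units of the state.
- get_obs(): the state, without advancing time (a new reading comes with each control period).
- read_camera(name): name is "scene" or "top" or "wrist"; returns the picture (400x640x3 uint8, red, green, blue); there is no depth.
- camera_model(name): a dict with "vertical_fov" (degrees; the focal length in pixels is half the picture's height over the tangent of half this angle, whatever the lens; pixels are square), "cx", "cy" (the principal point, pixels), "k1" (the pictures are not rectified: a ray, as slopes to the right and down, at radius r is drawn at 1 + k1 r^2 times it, then the intrinsics apply), "camera_from_world" (4x4, takes a point from world to camera coordinates); the wrist camera has in their place "hand_eye" (4x4, takes a point from camera to tool coordinates, whose origin is the TCP and whose axes are the tool frame's). Camera axes: x right, y down, z forward; pixel columns grow to the right and rows downward; lengths in m; the calibration is good to about 2 mm. A picture is of the moment at which its call begins: read the wrist's pose just before it. camera_model takes no time and is no camera call.
- hand_in(): hands the job in, once; it reports no verdict.
The state is a dict: "t": time; "qpos": joint angles; "joint_vel": joint speeds; "joint_torque": joint torques, N m; "tool_pos": TCP position; "tcp_rot": TCP orientation; "force": force on the tool from outside, world axes, zero at the start; "ft_torque": the same for the moment, N m; "grip_width": opening from 0.0 (shut) to 1.0 (fully open).
Only numpy, scipy, OpenCV 4.12 (cv2) and the standard library are available. Lean on these libraries where they do the work, as an engineer would, in place of code of your own. Each camera call takes 0.05 s, during which the arm holds its last target.

## Working session

There is one attempt and no reset: what is moved stays moved. The work goes in short steps, Python scripts to look and compute and a tool call to move; the robot and the scene stay as the last step left them, time stands still between calls to the robot, and variables do not carry over. Pictures are saved under pics/ and viewed, and the job is handed in when it is done.

Besides the shell and the picture viewer there is one more tool, called after ">>>" as name(argument=value, ...) on one line, values as JSON. send_rows: Moves the arm, as the interface text tells. Its arguments: {"type":"object","properties":{"moves":{"type":"array","items":{"type":"array"}},"hand":{"type":"number"}},"required":["moves"]}

```bash
ls -la; mkdir -p pics; cat > look.py <<'E'
import sys,cv2,numpy as np
from rig import *
def snap(name,fn):
    im=read_camera(name); cv2.imwrite(fn,im[:,:,::-1]); return im
E
python3 - <<'E'
from look import *
o=get_obs(); print(o); print(tips_ahead if not callable(tips_ahead) else tips_ahead())
for n in ["scene","top","wrist"]:
    print(n,camera_model(n)); snap(n,f"pics/{n}0.png")
print(get_obs()['t'])
E
```

```text
total 12
drwxr-xr-x  3 agent agent 4096 Dec  6 17:50 .
drwxr-xr-x 23 root  root  4096 Dec  6 17:49 ..
drwxr-xr-x  2 agent agent 4096 Dec  6 17:50 pics
{'t': 0.0, 'qpos': array([-70.97896054,  36.06051713,   2.20352688,  86.99521396,
        -1.54814826,  57.08320742,  -1.14541842]), 'joint_vel': array([ 0.03591915, -0.13878049, -0.01150112, -0.02595246, -0.01302991,
        0.01800088, -0.01268385]), 'joint_torque': array([ 7.26144162e-05, -5.63402724e+01,  1.22603115e+00, -1.93449318e+01,
        1.09580366e-02,  1.07557760e-02, -1.90517000e-05]), 'tool_pos': array([0.25154205, 0.59872117, 0.24737563]), 'tcp_rot': array([[-7.20800270e-04,  3.87386154e-01,  9.21917268e-01],
       [-1.76499208e-03,  9.21915578e-01, -3.87386824e-01],
       [-9.99998183e-01, -1.90640520e-03,  1.92164963e-05]]), 'force': array([-0.64292094, -0.694031  , -0.51918361]), 'ft_torque': array([-0.02013291, -0.01672646, -0.04215449]), 'grip_width': 1.0006604940713908}
0.017
scene {'vertical_fov': 46.1822955691881, 'cx': 322.71981012330946, 'cy': 200.74604552037087, 'k1': -0.03285424630944397, 'camera_from_wor
[... 513 characters left out ...]
9952902, -0.00160635,  0.20479889],
       [-0.99249083,  0.03062029, -0.11842448,  0.57656876],
       [ 0.11841789, -0.00203492, -0.99296176,  1.38264608],
       [ 0.        ,  0.        ,  0.        ,  1.        ]])}
wrist {'vertical_fov': 58.00550166268913, 'cx': 320.4125630160049, 'cy': 197.21913796579054, 'k1': -0.08210109307550606, 'hand_eye': array([[-1.82423685e-04, -2.80206909e-01,  9.59939610e-01,
        -1.25037381e-01],
       [ 9.99999530e-01,  8.62762298e-04,  4.41877334e-04,
        -7.11124364e-04],
       [-9.52016786e-04,  9.59939240e-01,  2.80206620e-01,
        -7.05017826e-02],
       [ 0.00000000e+00,  0.00000000e+00,  0.00000000e+00,
         1.00000000e+00]])}
0.15
```

View pics/scene0.png

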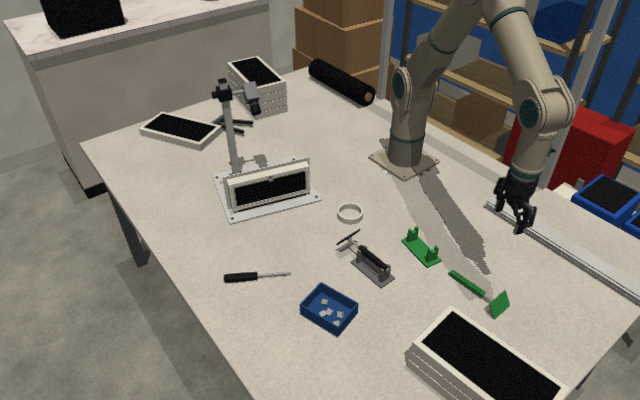

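View pics/top0.png

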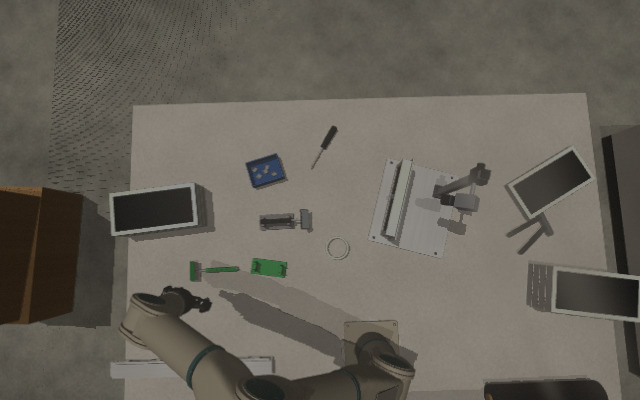

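View pics/wrist0.png

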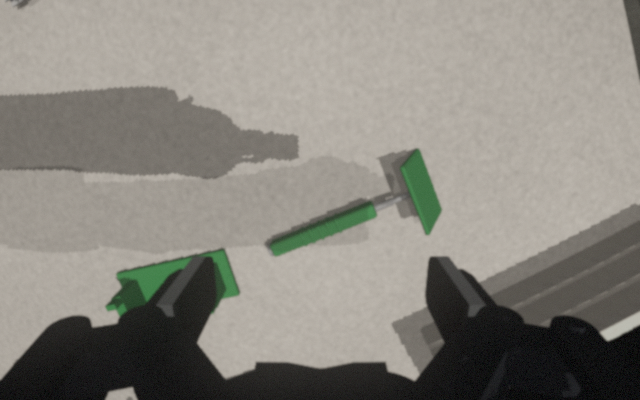

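The mirror (grey rest, top view about (280,221)) lies with its head pointing towards the grille (top about (398,200)). The green decoys sit at (268,267) and (215,270), and the bench camera is at about (450,200). I'll zoom in next.

```bash
python3 - <<'E'
import cv2
a=cv2.imread('pics/top0.png');b=cv2.imread('pics/scene0.png')
cv2.imwrite('pics/t_z1.png',cv2.resize(a[140:270,250:510],None,fx=3,fy=3,interpolation=cv2.INTER_CUBIC))
cv2.imwrite('pics/s_z1.png',cv2.resize(b[70:300,190:410],None,fx=2.6,fy=2.6,interpolation=cv2.INTER_CUBIC))
E
```

```text
(no output)
```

View pics/t_z1.png

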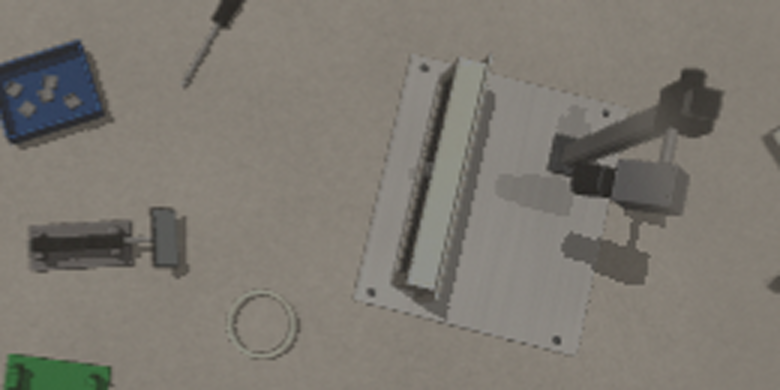

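View pics/s_z1.png

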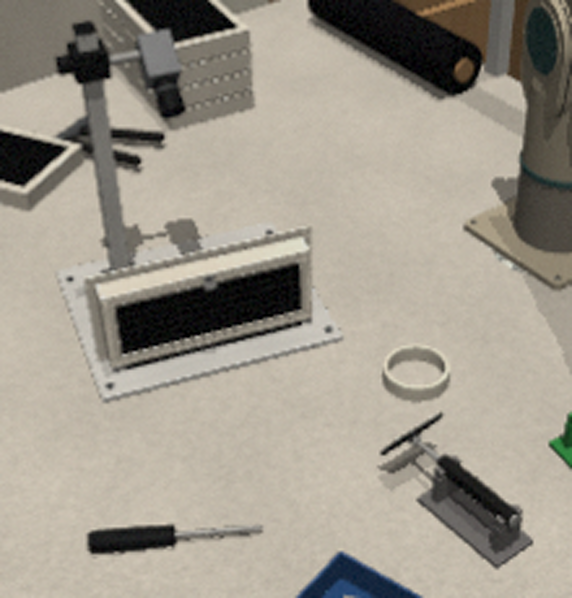

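```bash
cat > geo.py <<'E'
import numpy as np,cv2
from rig import *
def K(m): 
    f=200/np.tan(np.radians(m['vertical_fov']/2)); return f,m['cx'],m['cy'],m['k1']
def T_wc(name,obs=None):
    m=camera_model(name)
    if name=='wrist':
        T=np.eye(4);T[:3,:3]=obs['tcp_rot'];T[:3,3]=obs['tool_pos'];return T@m['hand_eye']
    return np.linalg.inv(m['camera_from_world'])
def ray(name,uv,obs=None,T=None):
    m=camera_model(name);f,cx,cy,k=K(m)
    Km=np.array([[f,0,cx],[0,f,cy],[0,0,1.]])
    p=cv2.undistortPoints(np.array([[uv]],float),Km,np.array([k,0,0,0.]))[0,0]
    T=T_wc(name,obs) if T is None else T
    d=T[:3,:3]@np.array([p[0],p[1],1]);return T[:3,3],d/np.linalg.norm(d)
def onz(r,z): o,d=r;return o+d*(z-o[2])/d[2]
def onplane(r,p,n): o,d=r;return o+d*np.dot(p-o,n)/np.dot(d,n)
def tri(*rs):
    A=0;b=0
    for o,d in rs:
        P=np.eye(3)-np.outer(d,d);A=A+P;b=b+P@o
    x=np.linalg.solve(A,b);e=[np.linalg.norm((np.eye(3)-np.outer(d,d))@(x-o))*1000 for o,d in rs]
    return x,np.round(e,1)
def proj(name,X,obs=None,T=None):
    m=camera_model(name);f,cx,cy,k=K(m);T=T_wc(name,obs) if T is None else T
    p=T[:3,:3].T@(np.asarray(X)-T[:3,3]);s=p[:2]/p[2];s=s*(1+k*s@s);return np.array([cx,cy])+f*s
E
python3 - <<'E'
from geo import *
np.set_printoptions(precision=4,suppress=True)
t=lambda u,v:ray('top',(250+(u+.5)/3-.5,140+(v+.5)/3-.5))
s=lambda u,v:ray('scene',(190+(u+.5)/2.6-.5,70+(v+.5)/2.6-.5))
TL=onz(t(413,55),.008);BL=onz(t(357,299),.008);BR=onz(t(575,353),.008)
print(TL,BL,BR,np.linalg.norm(TL-BL),np.linalg.norm(BR-BL))
sBL=onz(s(342,336),.008);sTL=onz(s(109,399),.008);print('scene',sTL,sBL,np.linalg.norm(sTL-sBL))
print('catch',tri(t(427,168),s(211,282)))
print('lens',tri(t(575,178),s(173,104)))
print('rest ends axis top', onz(t(30,244),.055),onz(t(128,242),.064),'head',onz(t(167,238),.09))
print('scene handle', onz(s(446,464),.064), onz(s(513,517),.064))
E
```

```text
[ 0.7384 -0.0993  0.008 ] [ 0.4139 -0.0083  0.008 ] [ 0.3348 -0.2902  0.008 ] 0.33696173930008455 0.2927795968605191
scene [ 0.7316 -0.0931  0.008 ] [ 0.4124 -0.0066  0.008 ] 0.33062961248884387
catch (array([ 0.5692, -0.0836,  0.1302]), array([0.9, 0.9]))
lens (array([ 0.5328, -0.1968,  0.3281]), array([1.9, 1.9]))
rest ends axis top [0.4966 0.4128 0.055 ] [0.4948 0.2868 0.064 ] head [0.4968 0.2362 0.09  ]
scene handle [0.4993 0.3049 0.064 ] [0.4945 0.4128 0.064 ]
```

>>> send_rows(moves=[[[27,-70,294],1.17],[[27,-70,294],1.17],[[27,-70,294],1.17],[[27,-70,294],1.17],[[27,-70,294],1.17],[[27,-70,294],1.17],[[27,-70,294],1.17],[[27,-70,294],1.17],[[27,-70,294],1.17],[[27,-70,294],1.17]], hand=0)

```text
t: 0.98
tool_pos: [0.497, 0.419, 0.2207]
tcp_rot: [[-0.0, 1.0, -0.006], [-0.001, -0.006, -1.0], [-1.0, -0.0, 0.001]]
force: [-0.4, -0.1, -0.0]
grip_width: 1.0
```

```bash
cat > w.py <<'E'
import sys,pickle
from geo import *
import cv2
n=sys.argv[1]
o=get_obs(); im=read_camera('wrist'); cv2.imwrite(f'pics/{n}.png',im[:,:,::-1]); pickle.dump(o,open(f'{n}.pkl','wb'))
np.set_printoptions(precision=4,suppress=True)
print(o['t'],o['tool_pos'],o['tcp_rot'].round(3).tolist(),o['qpos'].round(1),np.abs(o['joint_vel']).max(),o['force'])
E
python3 w.py w1
```

```text
0.9833 [0.497  0.419  0.2207] [[-0.0, 1.0, -0.006], [-0.001, -0.006, -1.0], [-1.0, -0.0, 0.001]] [-54.3  39.   20.1  88.9 -15.3  54.8 -29.7] 20.524978537657006 [-0.3872 -0.0918 -0.044 ]
```

View pics/w1.png

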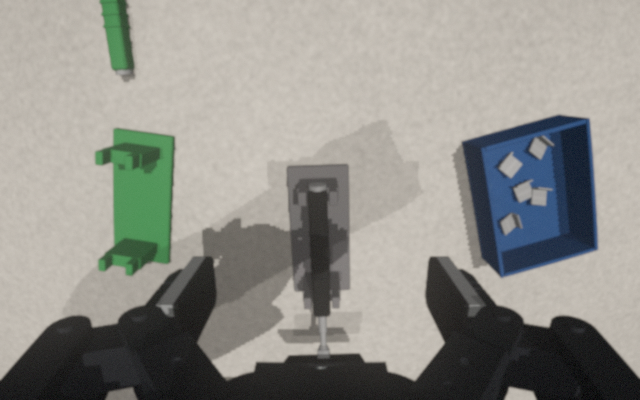

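The wrist view shows the rest (288–350, 165–300) with the handle along column 318, rows 188–315. The head is hidden behind the hand, so I'll move forward to see it.

>>> send_rows(moves=[[[0,0,100],0],[[0,0,100],0],[[0,0,100],0],[[0,0,100],0],[[0,0,100],0]])

```text
t: 1.45
tool_pos: [0.4961, 0.3202, 0.2215]
tcp_rot: [[-0.0, 1.0, 0.002], [0.0, 0.002, -1.0], [-1.0, -0.0, -0.0]]
force: [0.2, 0.2, -0.8]
grip_width: 1.001
```

```bash
python3 w.py w2
```

```text
1.45 [0.4961 0.3202 0.2215] [[-0.0, 1.0, 0.002], [0.0, 0.002, -1.0], [-1.0, -0.0, -0.0]] [-48.1  34.1  19.9  98.9 -14.6  49.6 -21.7] 2.1441807635053736 [ 0.2274  0.2424 -0.8182]
```

>>> send_rows(moves=[[[0,0,100],0],[[0,0,100],0],[[0,0,100],0],[[0,0,100],0],[[0,0,100],0]])

```text
t: 1.92
tool_pos: [0.4966, 0.222, 0.2214]
tcp_rot: [[0.0, 1.0, 0.004], [0.001, 0.004, -1.0], [-1.0, 0.0, -0.001]]
force: [0.2, 0.8, -0.6]
grip_width: 0.999
```

```bash
python3 w.py w3; python3 -c "
import cv2
for n in('w2','w3'):
    a=cv2.imread(f'pics/{n}.png'); cv2.imwrite(f'pics/{n}z.png',cv2.resize(a[0:330,200:440],None,fx=2.4 if 0 else 1.8,fy=1.8,interpolation=cv2.INTER_CUBIC))
"
```

```text
1.9167 [0.4966 0.222  0.2214] [[0.0, 1.0, 0.004], [0.001, 0.004, -1.0], [-1.0, 0.0, -0.001]] [-40.2  30.4  19.8 106.2 -14.   45.7 -12.9] 1.7365739885535159 [ 0.2486  0.7781 -0.5823]
```

View pics/w2.png

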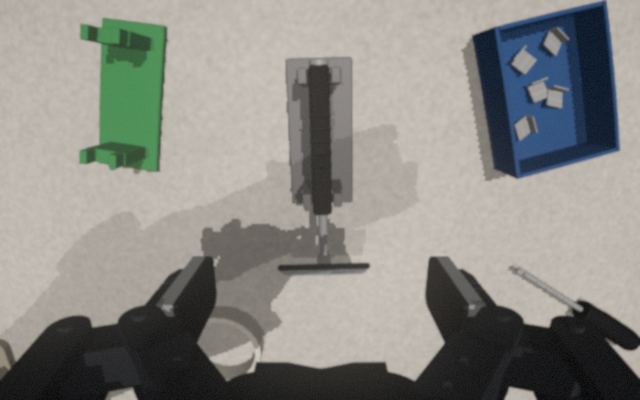

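View pics/w3.png

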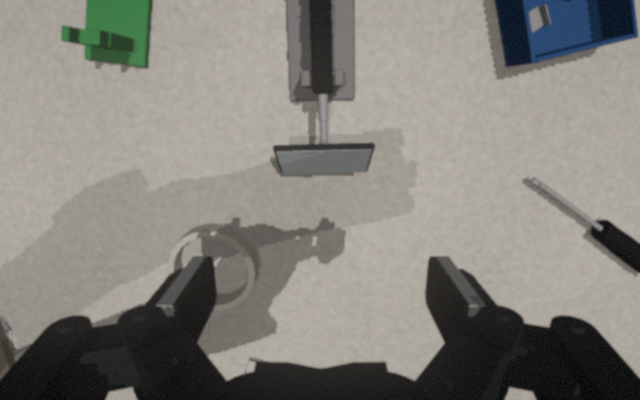

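```bash
python3 -c "
import cv2
a=cv2.imread('pics/w2.png')[190:290,260:390]; b=cv2.imread('pics/w3.png')[85:185,260:390]
import numpy as np
cv2.imwrite('pics/wz.png',cv2.resize(np.hstack([a,b]),None,fx=3,fy=3,interpolation=cv2.INTER_NEAREST))
for n,c in(('w2',(300,312,335,350)),('w3',(290,305,340,355))):
    g=cv2.imread(f'pics/{n}.png').astype(int).mean(2)
    for x in c:
        r=range(255,280) if n=='w2' else range(136,182)
        print(n,x,r[0],[int(g[y,x]) for y in r])
"
```

```text
w2 300 255 [101, 105, 114, 120, 126, 125, 127, 124, 110, 90, 62, 47, 49, 45, 61, 82, 95, 99, 106, 125, 152, 171, 179, 180, 182]
w2 312 255 [103, 104, 111, 121, 123, 126, 127, 119, 105, 80, 59, 47, 48, 51, 64, 85, 98, 109, 122, 141, 163, 178, 183, 183, 183]
w2 335 255 [116, 123, 127, 128, 130, 129, 125, 119, 99, 72, 55, 50, 54, 65, 85, 102, 110, 114, 125, 152, 175, 183, 183, 185, 183]
w2 350 255 [176, 173, 166, 161, 157, 149, 140, 116, 90, 66, 56, 58, 61, 76, 98, 113, 119, 127, 146, 166, 182, 185, 187, 187, 190]
w3 290 136 [163, 158, 152, 149, 147, 150, 146, 141, 121, 82, 59, 52, 54, 59, 78, 107, 122, 119, 117, 117, 117, 116, 117, 117, 115, 115, 113, 108, 104, 105, 104, 104, 103, 105, 107, 105, 105, 100, 96, 99, 123, 142, 147, 151, 149, 149]
w3 305 136 [154, 149, 150, 151, 150, 149, 145, 135, 103, 66, 51, 50, 54, 72, 109, 127, 119, 109, 114, 116, 116, 115, 112, 108, 103, 104, 105, 103, 104, 104, 106, 106, 103, 104, 105, 104, 102, 100, 94, 95, 102, 120, 142, 150, 151, 153]
w3 340 136 [152, 151, 152, 152, 152, 147, 135, 105, 69, 50, 52, 53, 59, 90, 109, 109, 106, 105, 106, 104, 105, 105, 105, 106, 104, 106, 101, 104, 104, 104, 106, 103, 105, 105, 107, 104, 101, 96, 102, 123, 143, 150, 149, 147, 151, 149]
w3 355 136 [151, 151, 150, 151, 148, 147, 131, 96, 61, 48, 49, 53, 62, 93, 114, 112, 105, 102, 104, 103, 103, 104, 103, 103, 105, 105, 105, 106, 106, 103, 105, 105, 106, 104, 106, 116, 128, 143, 147, 147, 147, 151, 152, 151, 152, 152]
```

View pics/wz.png

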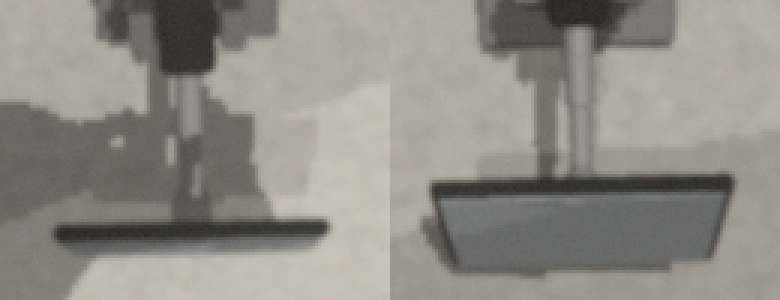

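```bash
python3 - <<'E'
from geo import *
import pickle
np.set_printoptions(precision=4,suppress=True)
o2=pickle.load(open('w2.pkl','rb'));o3=pickle.load(open('w3.pkl','rb'));o1=pickle.load(open('w1.pkl','rb'))
for nm,a,b in(('top',(324,269.0),(324,149.5)),('bot',(324,273.7),(324,175.5))):
    print(nm,tri(ray('wrist',a,o2),ray('wrist',b,o3)))
t,_=tri(ray('wrist',(324,269.0),o2),ray('wrist',(324,149.5),o3))
from scipy.optimize import brentq
# bottom = t + .052*(0,-sin e,-cos e); solve e from each view
for n,o,row in(('w2',o2,273.7),('w3',o3,175.5)):
    g=lambda e:proj('wrist',t+.052*np.array([0,-np.sin(e),-np.cos(e)]),o)[1]-row
    print(n,np.degrees(brentq(g,.1,1.1)))
# joint LSQ
from scipy.optimize import least_squares
def res(p):
    y,z,e=p;T=np.array([t[0],y,z]);B=T+.052*np.array([0,-np.sin(e),-np.cos(e)])
    return [proj('wrist',T,o2)[1]-269,proj('wrist',T,o3)[1]-149.5,proj('wrist',B,o2)[1]-273.7,proj('wrist',B,o3)[1]-175.5]
r=least_squares(res,[t[1],t[2],.5]);print(r.x,np.degrees(r.x[2]),r.fun)
# edges / yaw
for nm,a,b in(('L',(279,266.5),(275,147)),('R',(369,264.5),(374,145))):
    print(nm,tri(ray('wrist',a,o2),ray('wrist',b,o3)))
# handle ends (top surface z=.064) in w2
print('handle rear', onz(ray('wrist',(319.5,65),o2),.064),'front',onz(ray('wrist',(321.5,213),o2),.064))
print('rod', onz(ray('wrist',(323,250),o2),.055), 'w3 hf',onz(ray('wrist',(321,94),o3),.064),'w1 ',onz(ray('wrist',(317,190),o1),.064))
E
```

```text
top (array([0.4996, 0.2516, 0.0803]), array([0.1, 0.1]))
bot (array([0.5003, 0.2207, 0.0307]), array([0., 0.]))
w2 32.43183405626157
w3 34.47643031487586
[0.251  0.0782 0.5859] 33.571850511659584 [-0.4635  0.4631  0.6596 -0.6539]
L (array([0.463 , 0.2532, 0.0793]), array([0.2, 0.2]))
R (array([0.5367, 0.255 , 0.0789]), array([0., 0.]))
handle rear [0.4956 0.4107 0.064 ] front [0.4975 0.2945 0.064 ]
rod [0.499  0.2571 0.055 ] w3 hf [0.4972 0.2915 0.064 ] w1  [0.4947 0.413  0.064 ]
```

```bash
cat > judge.py <<'E'
import numpy as np
XB=[(-.18,-.1525,.0349,.0868),(-.1525,-.125,.0248,.0768),(-.125,-.0975,.0148,.0667),(-.0975,-.07,.0047,.0566),(-.07,-.0425,-.0054,.0466),(-.0425,-.015,-.0154,.0365),(-.015,.0125,-.0255,.0264),(.0125,.04,-.0356,.0163)]
YB=[(-.12,-.09,-.0025,.0794),(-.09,-.06,-.0135,.0684),(-.06,-.03,-.0245,.0575),(-.03,0,-.0355,.0465),(0,.03,-.0465,.0355),(.03,.06,-.0575,.0245),(.06,.09,-.0684,.0135),(.09,.12,-.0794,.0025)]
def marg(B,c,k):
    return max(min(k-lo,hi-k) if a<=c<=b else -1 for a,b,lo,hi in B)
def smooth(c,k,w): # slope from table: centre line
    return 0
def judge(glass,n,y,lens,cz,cx,catch):
    """all world; n glass normal, y glass y axis; cz,cx camera axes"""
    x=np.cross(y,n);cy=np.cross(cz,cx);d=glass-lens
    g=np.array([d@cx,d@cy,d@cz]);c=lens-glass;k=catch-glass
    return g,np.array([c@x,c@y,c@n]),np.array([k@x,k@y,k@n]),marg(XB,c@x,k@x),marg(YB,c@y,k@y)
E
python3 - <<'E'
from geo import *
from judge import *
np.set_printoptions(precision=4,suppress=True)
# station frame
lens=np.array([-.005,-.0894,.328]);catch=np.array([0,.024,.130])
a=np.radians(40);cz=np.array([0,np.cos(a),-np.sin(a)]);cx=np.array([1.,0,0])*-1
cy=np.cross(cz,cx)
print(cy)
for e in (24,28,30,32,34,36,38):
    best=[]
    for dy in np.arange(-.018,.0181,.003):
        for dz in np.arange(.278,.3221,.004):
            g=lens+cz*dz+cy*dy
            n=np.array([0,-np.cos(np.radians(e)),np.sin(np.radians(e))]);yy=np.cross([0,0,1],[0,-1,0])
            G,c,k,mx,my=judge(g,n,yy,lens,cz,cx,catch)
            best.append((mx,my,dy,dz,g[1],g[2]))
    f=[b for b in best if b[2]==min(best,key=lambda q:abs(q[2]))[2]]
    print(e,np.array(max(best)),'at0',np.array(max(f)))
E
```

```text
[-0.      0.6428  0.766 ]
24 [ 0.0223  0.0405 -0.015   0.302   0.1323  0.1224] at0 [ 0.0106  0.0405 -0.      0.322   0.1573  0.121 ]
28 [ 0.0196  0.0405 -0.018   0.322   0.1457  0.1072] at0 [-0.008   0.0405 -0.      0.322   0.1573  0.121 ]
30 [ 0.0155  0.0405 -0.018   0.322   0.1457  0.1072] at0 [-0.0123  0.0405 -0.      0.322   0.1573  0.121 ]
32 [ 0.0014  0.0405 -0.018   0.322   0.1457  0.1072] at0 [-0.0164  0.0405 -0.      0.322   0.1573  0.121 ]
34 [-0.0026  0.0405 -0.018   0.322   0.1457  0.1072] at0 [-0.0306  0.0405 -0.      0.322   0.1573  0.121 ]
36 [-0.0166  0.0405 -0.018   0.322   0.1457  0.1072] at0 [-0.0346  0.0405 -0.      0.322   0.1573  0.121 ]
38 [-0.0205  0.0405 -0.018   0.322   0.1457  0.1072] at0 [-0.0486  0.0405 -0.      0.322   0.1573  0.121 ]
```

>>> send_rows(moves=[[[-279,62,344],0.27],[[-279,62,344],0.27],[[-279,62,344],0.27],[[-279,62,344],0.27],[[-279,62,344],0.27],[[-279,62,344],0.27],[[-279,62,344],0.27],[[-279,62,344],0.27],[[-279,62,344],0.27],[[-279,62,344],0.27]])

```text
t: 2.8
tool_pos: [0.5563, -0.098, 0.4828]
tcp_rot: [[0.001, 0.966, -0.258], [0.001, -0.258, -0.966], [-1.0, 0.001, -0.001]]
force: [1.3, -0.6, 0.8]
grip_width: 0.999
```

>>> send_rows(moves=[[[0,0,0],0],[[0,0,0],0],[[0,0,0],0]])

```text
t: 3.05
tool_pos: [0.5558, -0.0967, 0.4804]
tcp_rot: [[-0.001, 0.966, -0.26], [0.002, -0.26, -0.966], [-1.0, -0.001, -0.001]]
force: [0.1, 1.0, -1.0]
grip_width: 1.001
```

```bash
python3 w.py w4
```

```text
3.05 [ 0.5558 -0.0967  0.4804] [[-0.001, 0.966, -0.26], [0.002, -0.26, -0.966], [-1.0, -0.001, -0.001]] [-13.4  21.3  31.9  78.9 -11.2  83.    3. ] 1.576659691643778 [ 0.1014  0.9769 -1.0406]
```

View pics/w4.png

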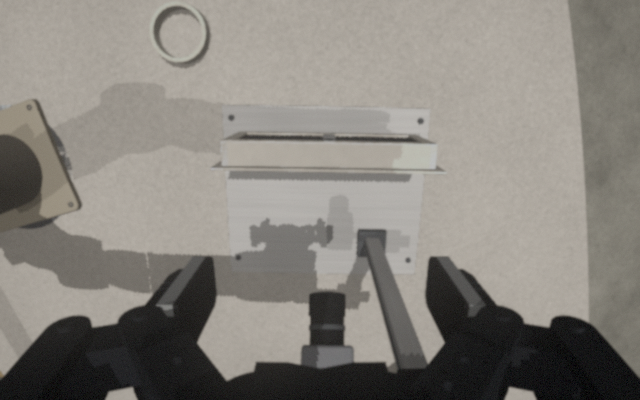

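```bash
python3 -c "
import cv2
import numpy as np
a=cv2.imread('pics/w4.png')
cv2.imwrite('pics/w4z.png',cv2.resize(a[95:375,205:445],None,fx=2.1*1.0,fy=2.1,interpolation=cv2.INTER_CUBIC))
b=cv2.imread('pics/scene0.png')[70:130,205:275]; c=cv2.imread('pics/top0.png')[150:220,420:490]
cv2.imwrite('pics/lz.png',np.hstack([cv2.resize(b,(400,343),interpolation=cv2.INTER_CUBIC),cv2.resize(c,(343,343),interpolation=cv2.INTER_CUBIC)]))
"
```

```text
(no output)
```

View pics/w4z.png

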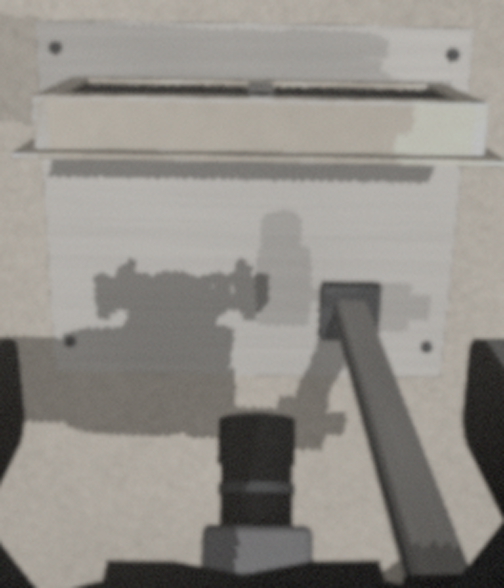

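View pics/lz.png

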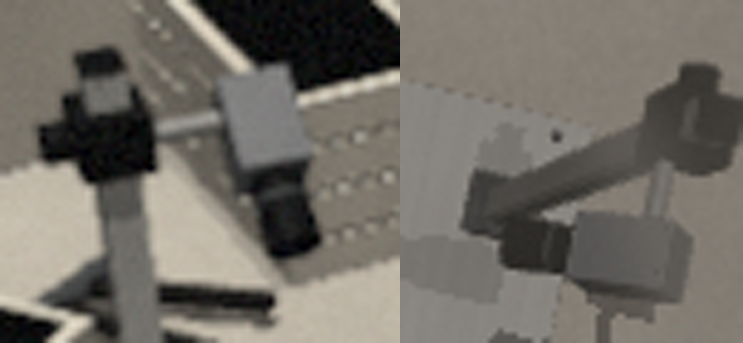

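```bash
python3 - <<'E'
from geo import *
import pickle
np.set_printoptions(precision=4,suppress=True)
o4=pickle.load(open('w4.pkl','rb'))
w=lambda u,v:ray('wrist',(205+(u+.5)/2.1-.5,95+(v+.5)/2.1-.5),o4)
t=lambda u,v:ray('top',(250+(u+.5)/3-.5,140+(v+.5)/3-.5))
s=lambda u,v:ray('scene',(190+(u+.5)/2.6-.5,70+(v+.5)/2.6-.5))
C=[onz(w(*p),.008) for p in((38,24),(474,28),(440,375),(57,372))]
print('corners',*C,[np.linalg.norm(C[i]-C[(i+1)%4]) for i in range(4)])
# BL(-.17,.06) is left in image? left=robot side = -x
ex=C[1]-C[0];ex/=np.linalg.norm(ex);ey=np.cross([0,0,1],ex);print('heading',np.degrees(np.arctan2(ex[1],ex[0])))
# LSQ station fit from corners in w4 and top
P=np.array([[-.17,.06],[.17,.06],[.17,-.24],[-.17,-.24]])
obs=[(P[0],C[0]),(P[1],C[1]),(P[2],C[2]),(P[3],C[3])]
TL=onz(t(413,55),.008);BL=onz(t(357,299),.008);BR=onz(t(575,353),.008)
obs2=[(P[1],TL),(P[0],BL),(P[3],BR)]
def fit(ob):
    A=np.array([a for a,_ in ob]);B=np.array([b[:2] for _,b in ob]);am=A.mean(0);bm=B.mean(0)
    H=(A-am).T@(B-bm);th=np.arctan2(H[0,1]-H[1,0],H[0,0]+H[1,1]);R=np.array([[np.cos(th),-np.sin(th)],[np.sin(th),np.cos(th)]])
    o=bm-R@am;return o,np.degrees(th),(B-(A@R.T+o))*1000
for ob in(obs,obs2,obs+obs2):
    r=fit(ob);print(r[0],r[1]);print(r[2].round(1).tolist())
o,th,_=fit(obs+obs2);c,sn=np.cos(np.radians(th)),np.sin(np.radians(th));R=np.array([[c,-sn,0],[sn,c,0],[0,0,1]])
st=lambda p:R.T@(np.array(p)-np.array([o[0],o[1],0]))
rw=w(257,414)
a=np.radians(40);up=R@np.array([0,np.sin(a),np.cos(a)])
rim,e=tri(rw,ray('top',(440.8-.4,199.6)));print('rim top/w4',rim,e,'centre st',st(rim-.017*up))
sc=ray('scene',(255.8,110.5))
lens3=(sc[0]+.017*up,sc[1]);
for rr in((rw,lens3),(rw,ray('top',(440.4,199.6)),lens3)):
    x,e=tri(*rr);print('rim',x,e,'centre st',st(x-.017*up))
for rr in((w(260,86),t(427,168)),(w(260,86),s(211,282)),(w(260,86),t(427,168),s(211,282))):
    x,e=tri(*rr);print('catch',x,e,st(x))
print('tape',onz(t(262,325),.024),'bin',onz(t(50,92),.045),'green rest c w1',)
E
```

```text
corners [ 0.416  -0.0066  0.008 ] [ 0.7414 -0.0968  0.008 ] [ 0.6593 -0.3834  0.008 ] [ 0.3335 -0.2931  0.008 ] [np.float64(0.3377610539528341), np.float64(0.29819157378913674), np.float64(0.3381158249213505), np.float64(0.2981272971858199)]
heading -15.488996187613042
[ 0.5619 -0.1084] -15.729380205698387
[[1.4, -2.1], [-0.4, -0.1], [-1.2, 2.0], [0.2, 0.2]]
[ 0.5612 -0.1096] -15.893706216540208
[[-2.7, -0.8], [-0.2, -2.9], [2.9, 3.7]]
[ 0.5616 -0.1088] -15.765835950854308
[[1.6, -1.7], [-0.1, 0.5], [-0.7, 2.6], [0.7, 0.5], [-3.1, -2.0], [-0.4, -3.4], [2.0, 3.5]]
rim top/w4 [ 0.533  -0.2007  0.3089] [2.1 2.1] centre st [-0.0025 -0.1071  0.2959]
rim [ 0.5394 -0.1849  0.3404] [1. 1.] centre st [-0.0007 -0.0901  0.3274]
rim [ 0.5341 -0.1913  0.3331] [4.2 5.1 3.6] centre st [-0.0041 -0.0978  0.3201]
catch [ 0.5704 -0.0844  0.1276] [0.3 0.3] [0.0018 0.0259 0.1276]
catch [ 0.5697 -0.0833  0.1304] [1.1 1.1] [0.0008 0.0268 0.1304]
catch [ 0.5697 -0.0836  0.1303] [0.9 0.5 1.3] [0.0009 0.0265 0.1303]
tape [0.3843 0.1185 0.024 ] bin [0.6953 0.3859 0.045 ] green rest c w1
```

>>> send_rows(moves=[[[-50,0,60],0],[[-50,0,230],0],[[-50,0,230],0],[[-50,0,230],0],[[-50,0,230],0],[[-50,0,230],0],[[-50,0,230],0],[[-50,0,230],0],[[-50,0,230],0]])

```text
t: 3.85
tool_pos: [0.4958, -0.3189, 0.5301]
tcp_rot: [[-0.001, 0.966, -0.26], [0.003, -0.26, -0.966], [-1.0, -0.002, -0.002]]
force: [0.4, 0.8, 0.2]
grip_width: 0.997
```

```bash
python3 w.py w5
```

```text
3.85 [ 0.4958 -0.3189  0.5301] [[-0.001, 0.966, -0.26], [0.003, -0.26, -0.966], [-1.0, -0.002, -0.002]] [ 10.2  24.2  34.8  67.7 -13.6  92.1  27. ] 1.1678593956800287 [0.4406 0.8052 0.2242]
```

View pics/w5.png

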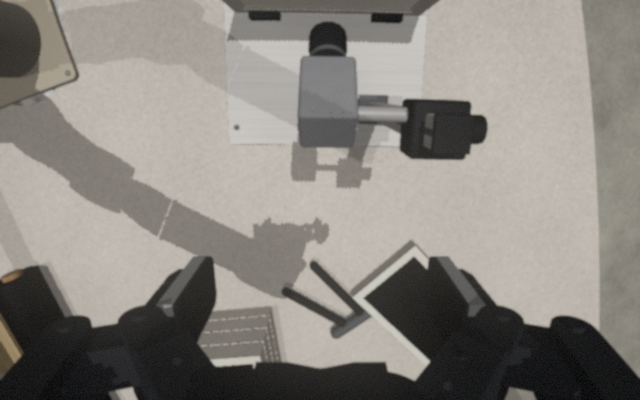

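```bash
python3 -c "
import cv2
a=cv2.imread('pics/w5.png')
cv2.imwrite('pics/w5z.png',cv2.resize(a[0:150,280:430],None,fx=4,fy=4,interpolation=cv2.INTER_CUBIC))
a=cv2.imread('pics/w4.png')
cv2.imwrite('pics/w4zz.png',cv2.resize(a[280:375,280:430],None,fx=4,fy=4,interpolation=cv2.INTER_CUBIC))
"
```

```text
(no output)
```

View pics/w5z.png

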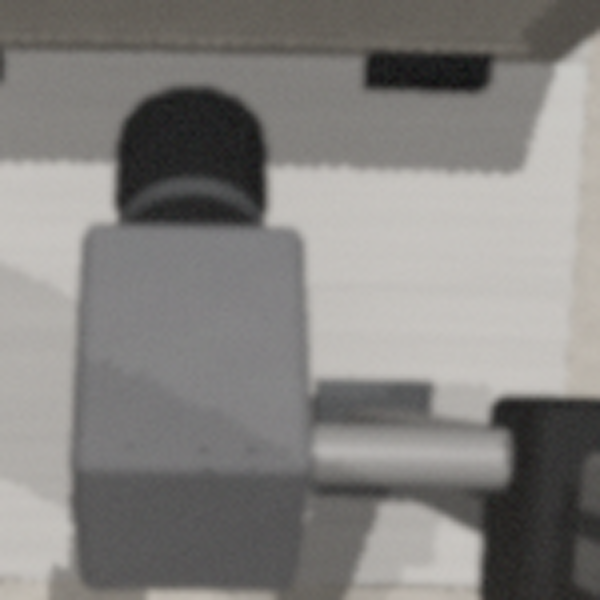

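View pics/w4zz.png

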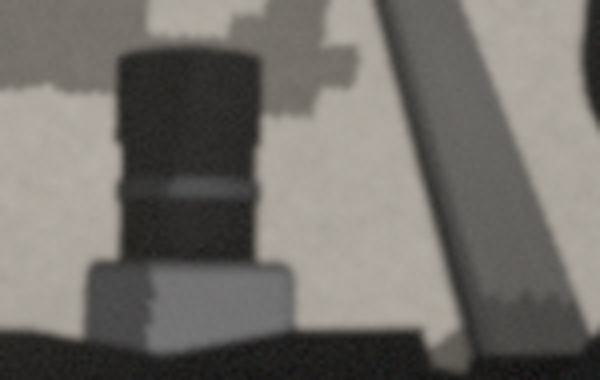

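```bash
python3 - <<'E'
from geo import *
import pickle
np.set_printoptions(precision=4,suppress=True)
o4=pickle.load(open('w4.pkl','rb'));o5=pickle.load(open('w5.pkl','rb'))
A=lambda u,v:ray('wrist',(280+(u+.5)/4-.5,280+(v+.5)/4-.5),o4)
B=lambda u,v:ray('wrist',(280+(u+.5)/4-.5,(v+.5)/4-.5),o5)
o=np.array([.5618,-.1086]);th=-15.74
c,sn=np.cos(np.radians(th)),np.sin(np.radians(th));R=np.array([[c,-sn,0],[sn,c,0],[0,0,1]])
st=lambda p:R.T@(np.array(p)-np.array([o[0],o[1],0]))
a=np.radians(40);up=R@np.array([0,np.sin(a),np.cos(a)])
x,e=tri(A(190,42),B(192,88));print('rim',x,e,st(x),'centre',x-.017*up,st(x-.017*up))
sc=ray('scene',(255.8,110.5))
x3,e=tri(A(190,42),B(192,88),(sc[0]+.017*up,sc[1]));print('with scene',st(x3-.017*up),e)
print('scene proj of centre',proj('scene',x-.017*up))
L,e1=tri(A(88,266),B(86,228));Rr,e2=tri(A(294,266),B(302,228));print('box edge',st(L),st(Rr),e1,e2)
m=(st(L)+st(Rr))/2-.022*np.array([0,np.sin(a),np.cos(a)]);print('box front centre',m,'-> +len to lens', (st(x-.017*up)-m), np.degrees(np.arctan2(*(st(x-.017*up)-m)[[2,1]])))
o3=pickle.load(open('w3.pkl','rb'));o2=pickle.load(open('w2.pkl','rb'))
print('tape w3',onz(ray('wrist',(216,265),o3),.024),'w4',onz(ray('wrist',(180,34),o4),.024))
o1=pickle.load(open('w1.pkl','rb'))
for p in((115,130),(172,135),(170,265),(115,260)): print('green',onz(ray('wrist',p,o1),.01))
for p in((481,35),(604,3),(620,150),(517,177)): print('bin rim',onz(ray('wrist',p,o2),.045))
print('screwdriver',[onz(ray('wrist',p,o3),.01) for p in((530,182),(600,225))])
E
```

```text
rim [ 0.5362 -0.1942  0.3202] [0.2 0.2] [-0.0014 -0.0893  0.3202] centre [ 0.5333 -0.2047  0.3072] [-0.0014 -0.1002  0.3072]
with scene [-0.0018 -0.0995  0.3185] [5.1 2.8 3.6]
scene proj of centre [256.0001 114.5087]
box edge [-0.0225 -0.122   0.3556] [ 0.0202 -0.1214  0.3556] [0. 0.] [0.3 0.3]
box front centre [-0.0011 -0.1358  0.3388] -> +len to lens [-0.0003  0.0356 -0.0315] -41.563608085077604
tape w3 [0.3938 0.1279 0.024 ] w4 [0.3906 0.1141 0.024 ]
green [0.3032 0.4585 0.01  ]
green [0.3586 0.4527 0.01  ]
green [0.3398 0.3181 0.01  ]
green [0.2802 0.3232 0.01  ]
bin rim [0.624  0.4374 0.045 ]
bin rim [0.7278 0.4685 0.045 ]
bin rim [0.7652 0.3476 0.045 ]
bin rim [0.6696 0.3218 0.045 ]
screwdriver [array([0.7045, 0.2111, 0.01  ]), array([0.7922, 0.1654, 0.01  ])]
```

```bash
python3 - <<'E'
from judge import *
np.set_printoptions(precision=4,suppress=True)
lens=np.array([-.0014,-.1,.308]);catch=np.array([.001,.025,.130])
a=np.radians(40);cz=np.array([0,np.cos(a),-np.sin(a)]);cx=np.array([-1.,0,0]);cy=np.cross(cz,cx)
yy=np.cross([0,0,1],[0,-1,0])
for e in (18,20,22,24,26,28,30,32,33,34,36):
    best=[]
    for dy in np.arange(-.018,.0181,.003):
        for dz in np.arange(.278,.3221,.004):
            g=lens+cz*dz+cy*dy
            n=np.array([0,-np.cos(np.radians(e)),np.sin(np.radians(e))])
            G,c,k,mx,my=judge(g,n,yy,lens,cz,cx,catch)
            pm=min(.02-abs(dy),.025-abs(dz-.3),mx)
            best.append((pm,mx,my,dy,dz,g[1],g[2]))
    print(e,np.array(max(best)))
E
```

```text
18 [0.0128 0.0128 0.0379 0.006  0.29   0.126  0.1262]
20 [0.015  0.0234 0.0379 0.003  0.29   0.1241 0.1239]
22 [ 0.02    0.0214  0.0379 -0.      0.298   0.1283  0.1164]
24 [ 0.02    0.0249  0.0379 -0.      0.298   0.1283  0.1164]
26 [ 0.02    0.0245  0.0379 -0.      0.302   0.1313  0.1139]
28 [ 0.015   0.0155  0.0379 -0.003   0.31    0.1355  0.1064]
30 [ 0.014   0.0147  0.0379 -0.006   0.31    0.1336  0.1041]
32 [ 0.011   0.0139  0.0379 -0.009   0.31    0.1317  0.1018]
33 [ 0.011   0.0121  0.0379 -0.009   0.31    0.1317  0.1018]
34 [ 0.008   0.0137  0.0379 -0.012   0.314   0.1328  0.097 ]
36 [ 0.0031  0.0031  0.0379 -0.015   0.318   0.134   0.0921]
```

>>> send_rows(moves=[[[0,-171,-640],0],[[0,-171,-640],0],[[0,-171,-640],0],[[0,-171,-640],0],[[0,-171,-640],0],[[0,-171,-640],-0.284],[[0,-171,-640],-0.284],[[0,-171,-640],-0.284],[[100,-171,-640],-0.284],[[370,-171,-640],-0.284]])

```text
t: 4.73
tool_pos: [0.4975, 0.0856, 0.4894]
tcp_rot: [[0.008, 1.0, 0.027], [0.005, 0.027, -1.0], [-1.0, 0.008, -0.005]]
force: [1.2, -0.2, 0.9]
grip_width: 1.0
```

```bash
cat > goal.py <<'E'
import sys
from geo import *
np.set_printoptions(precision=4,suppress=True)
def to(p,head):
    o=get_obs();R=o['tcp_rot'];d=R.T@(np.array(p)-o['tool_pos'])*1000
    h=np.degrees(np.arctan2(R[1,2],R[0,2]))
    print('t',o['t'],'pos',o['tool_pos'],'head',h,'move',d.round(1),'turn',round(-np.radians((head-h+180)%360-180),4))
if __name__=='__main__': to([float(a) for a in sys.argv[1:4]],float(sys.argv[4]))
E
python3 goal.py .4968 .3425 .14 -88.8
python3 - <<'E'
from geo import *
import pickle
from scipy.optimize import least_squares
o2=pickle.load(open('w2.pkl','rb'));o3=pickle.load(open('w3.pkl','rb'))
# swivel height fixed; e, ys, unknown z bias optional
def res(p,zb=True):
    ys,e=p[:2];dz=p[2] if len(p)>2 else 0
    n=np.array([0,-np.cos(e),np.sin(e)]);d=np.array([0,-np.sin(e),-np.cos(e)])
    c=np.array([.4998,ys,.055+dz])+.0125*n;T=c-.026*d;B=c+.026*d
    return [proj('wrist',T,o2)[1]-269,proj('wrist',T,o3)[1]-149.5,proj('wrist',B,o2)[1]-273.7,proj('wrist',B,o3)[1]-175.5]
for p0 in([.25,.5],[.25,.5,0]):
    r=least_squares(res,p0);print(r.x,np.degrees(r.x[1]),r.fun)
E
```

```text
t 4.7333 pos [0.4975 0.0856 0.4894] head -88.44879253577938 move [ 350.6    3.5 -255.2] turn 0.0061
[0.24878016 0.5791427 ] 33.182432316270834 [ 0.89113429 -0.57753218  1.53477251 -1.4631532 ]
[ 0.24698828  0.58593294 -0.00539776] 33.57148439396558 [-0.46347383  0.46311027  0.65964267 -0.65389278]
```

>>> send_rows(moves=[[[350,3,-255],0.006],[[350,3,-255],0.006],[[350,3,-255],0.006],[[350,3,-255],0.006],[[350,3,-255],0.006],[[350,3,-255],0.006],[[350,3,-255],0.006],[[350,3,-255],0.006],[[350,3,-255],0.006],[[350,3,-255],0.006]])

```text
t: 5.57
tool_pos: [0.4931, 0.3271, 0.1482]
tcp_rot: [[-0.001, 1.0, 0.015], [0.001, 0.015, -1.0], [-1.0, -0.001, -0.001]]
force: [0.8, 0.4, 0.4]
grip_width: 1.004
```

>>> send_rows(moves=[[[0,0,0],0],[[0,0,0],0]])

```text
t: 5.73
tool_pos: [0.4915, 0.3265, 0.1469]
tcp_rot: [[-0.006, 1.0, 0.018], [-0.002, 0.018, -1.0], [-1.0, -0.006, 0.002]]
force: [0.6, -0.4, 0.4]
grip_width: 1.0
```

```bash
python3 w.py w6; python3 goal.py .4968 .3425 .053 -88.8
```

```text
5.7333 [0.4915 0.3265 0.1469] [[-0.006, 1.0, 0.018], [-0.002, 0.018, -1.0], [-1.0, -0.006, 0.002]] [-45.6  39.3  14.9 102.2 -14.6  40.7 -21.7] 4.2151233453365355 [ 0.557  -0.4162  0.3841]
t 5.7833 pos [0.4936 0.325  0.1491] head -89.13052314275564 move [ 96.1   3.6 -17.5] turn -0.0058
```

View pics/w6.png

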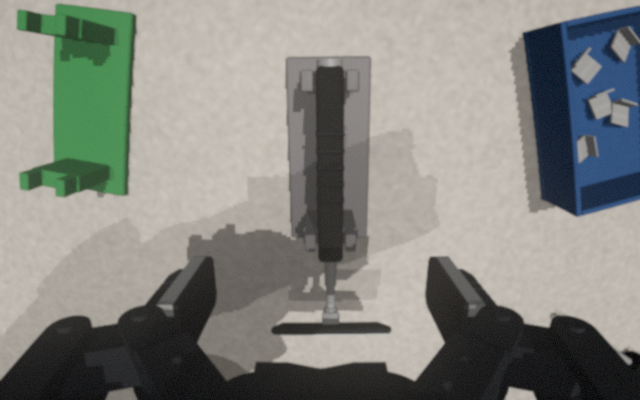

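```bash
python3 - <<'E'
from geo import *
import pickle
np.set_printoptions(precision=4,suppress=True)
o=pickle.load(open('w6.pkl','rb'))
g=cv2.imread('pics/w6.png').astype(int).mean(2)
for r in(100,140,180,205):
    m=np.where(g[r,300:365]<55)[0]+300
    print(r,m.min(),m.max(),onz(ray('wrist',((m.min()+m.max())/2,r),o),.064))
print(onz(ray('wrist',(329,67),o),.064),onz(ray('wrist',(329.5,260),o),.064))
E
python3 goal.py .4968 .3425 .053 -88.8;python3 goal.py .4968 .3425 .053 -88.8
```

```text
100 317 342 [0.4953 0.3927 0.064 ]
140 317 341 [0.4955 0.3703 0.064 ]
180 317 342 [0.4964 0.3466 0.064 ]
205 317 341 [0.4965 0.3311 0.064 ]
[0.4946 0.4104 0.064 ] [0.4978 0.2945 0.064 ]
t 5.7833 pos [0.4936 0.325  0.1491] head -89.13052314275564 move [ 96.1   3.6 -17.5] turn -0.0058
t 5.7833 pos [0.4936 0.325  0.1491] head -89.13052314275564 move [ 96.1   3.6 -17.5] turn -0.0058
```

>>> send_rows(moves=[[[20,3,-17],-0.006],[[50,3,-17],-0.006],[[75,3,-17],-0.006],[[90,3,-17],-0.006],[[95,3,-17],-0.006],[[95,3,-17],-0.006],[[95,3,-17],-0.006],[[95,3,-17],-0.006]])

```text
t: 6.45
tool_pos: [0.4995, 0.341, 0.057]
tcp_rot: [[0.003, 1.0, 0.017], [0.002, 0.017, -1.0], [-1.0, 0.003, -0.002]]
force: [-0.3, -1.0, 1.3]
grip_width: 1.0
```

```bash
python3 goal.py .4967 .343 .053 -88.8; python3 w.py w7;python3 goal.py .4967 .343 .053 -88.8
```

```text
t 6.45 pos [0.4995 0.341  0.057 ] head -89.04171731614147 move [ 4.  -2.8 -2.1] turn -0.0042
6.45 [0.4995 0.341  0.057 ] [[0.003, 1.0, 0.017], [0.002, 0.017, -1.0], [-1.0, 0.003, -0.002]] [-44.3  47.6  12.  102.7 -17.1  31.3 -20.5] 0.2455852288099597 [-0.2543 -0.9751  1.2913]
t 6.5 pos [0.4994 0.341  0.0569] head -89.03591699987436 move [ 3.9 -2.6 -2. ] turn -0.0041
```

View pics/w7.png

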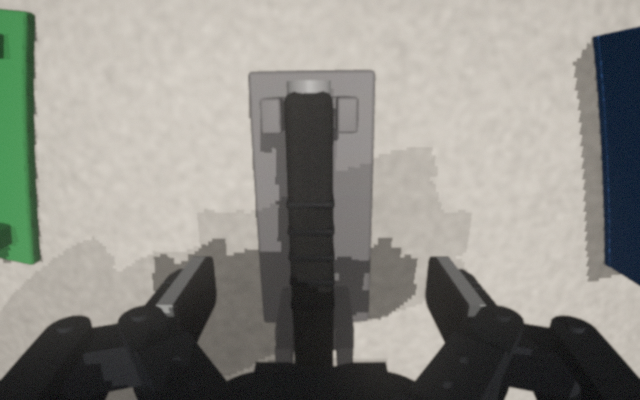

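>>> send_rows(moves=[[[2,-3,-2],-0.004],[[4,-3,-2],-0.004],[[4,-3,-2],-0.004]])

```text
t: 6.75
tool_pos: [0.4947, 0.3428, 0.051]
tcp_rot: [[-0.0, 1.0, 0.022], [0.0, 0.022, -1.0], [-1.0, -0.0, -0.0]]
force: [-0.5, 1.0, -0.1]
grip_width: 1.0
```

>>> send_rows(moves=[[[0,0,0],0],[[0,0,0],0],[[0,0,0],0],[[0,0,0],0],[[0,0,0],0],[[0,0,0],0],[[0,0,0],0],[[0,0,0],0]], hand=1)

```text
t: 7.42
tool_pos: [0.4954, 0.3425, 0.0511]
tcp_rot: [[0.0, 1.0, 0.021], [0.0, 0.021, -1.0], [-1.0, 0.0, -0.0]]
force: [0.0, 0.6, 1.8]
grip_width: 0.177
```

```bash
python3 w.py w8;python3 goal.py .4967 .343 .053 -88.8
```

```text
7.4167 [0.4954 0.3425 0.0511] [[0.0, 1.0, 0.021], [0.0, 0.021, -1.0], [-1.0, 0.0, -0.0]] [-44.5  48.   11.7 103.  -17.2  30.7 -20.5] 0.0918525538844214 [0.0182 0.6451 1.815 ]
t 7.4667 pos [0.4954 0.3425 0.0511] head -88.80074575656204 move [-1.9  1.3 -0.5] turn -0.0
```

View pics/w8.png

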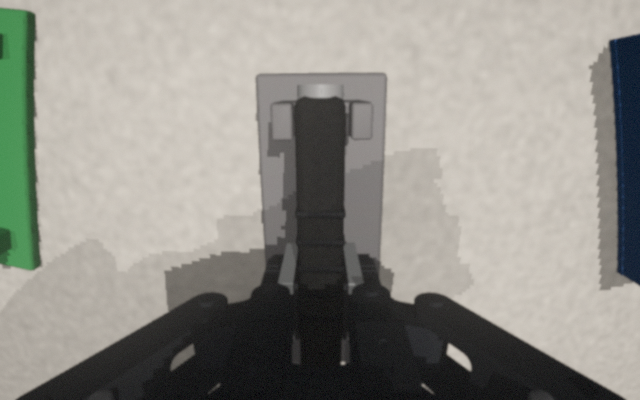

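>>> send_rows(moves=[[[-5,0,0],0],[[-15,0,0],0],[[-30,0,0],0],[[-50,0,0],0],[[-75,0,0],0],[[-100,0,0],0],[[-125,0,0],0],[[-140,0,0],0],[[-145,0,0],0],[[-145,0,0],0]])

```text
t: 8.3
tool_pos: [0.4955, 0.3428, 0.1977]
tcp_rot: [[0.002, 1.0, 0.021], [0.002, 0.021, -1.0], [-1.0, 0.002, -0.002]]
force: [-0.6, 0.4, -2.4]
grip_width: 0.178
```

```bash
python3 w.py w9; python3 -c "
from look import *
snap('scene','pics/scene1.png');snap('top','pics/top1.png')
a=cv2.imread('pics/scene1.png');cv2.imwrite('pics/scene1z.png',cv2.resize(a[170:290,280:430],None,fx=4,fy=4,interpolation=cv2.INTER_CUBIC))
"
```

```text
8.3 [0.4955 0.3428 0.1977] [[0.002, 1.0, 0.021], [0.002, 0.021, -1.0], [-1.0, 0.002, -0.002]] [-47.7  36.3  16.6  98.3 -13.4  47.2 -23.8] 2.405428214673716 [-0.5855  0.3956 -2.3941]
```

View pics/w9.png

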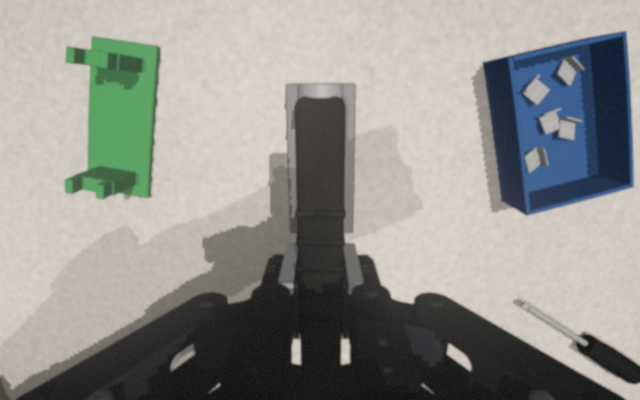

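View pics/scene1z.png

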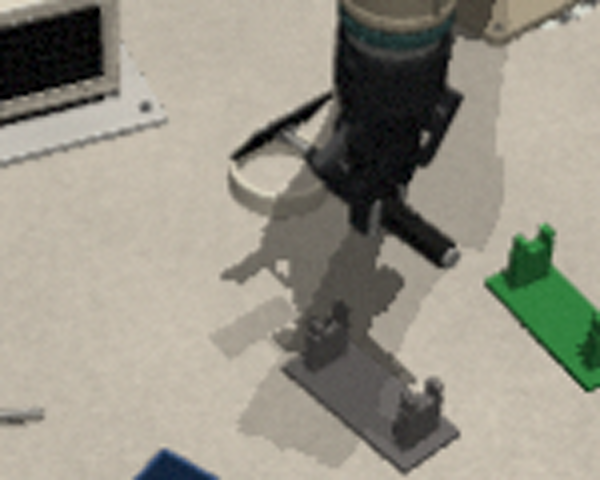

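```bash
cat > fin.py <<'E'
from geo import *
from judge import *
import sys
from goal import to
np.set_printoptions(precision=4,suppress=True)
o=np.array([.5618,-.1086,0]);th=np.radians(-15.74)
R=np.array([[np.cos(th),-np.sin(th),0],[np.sin(th),np.cos(th),0],[0,0,1]])
lens=np.array([-.0014,-.1,.308]);catch=np.array([.001,.025,.130])
a=np.radians(40);cz=np.array([0,np.cos(a),-np.sin(a)]);cx=np.array([-1.,0,0]);cy=np.cross(cz,cx)
def score(g,e,ln=lens,ct=catch,psi=0):
    e=np.radians(e);p=np.radians(psi);n=np.array([np.sin(p)*np.cos(e),-np.cos(p)*np.cos(e),np.sin(e)]);yy=np.array([np.cos(p),np.sin(p),0])
    G,c,k,mx,my=judge(g,n,yy,ln,cz,cx,ct);return G,c,k,mx,my,min(.02-abs(G[0]),.02-abs(G[1]),.025-abs(G[2]-.3),mx,my)
def pick(e0,se=1.5,sl=.003,N=60):
    rng=np.random.default_rng(0);S=[(e0+se*rng.normal(),lens+sl*rng.normal(size=3),catch+.002*rng.normal(size=3)) for _ in range(N)]
    best=(-1,)
    for dy in np.arange(-.018,.0181,.0015):
        for dz in np.arange(.28,.321,.003):
            g=lens+cz*dz+cy*dy
            m=np.array([score(g,*s)[5] for s in S]);v=(m>0).mean()+5*np.minimum(m,.008).mean()
            if v>best[0]: best=(v,(m>0).mean(),g,dy,dz,m.min())
    return best
E
python3 - <<'E'
from fin import *
for e in(31.5,33.2,34.5):
    b=pick(e);print(e,b); print(score(b[2],e))
    G=o+R@b[2];f=R@np.array([0,-1,0]);p=G-f*.104-np.array([0,0,.0107]);print('glass world',G,'TCP',p);to(p,-105.74)
E
```

```text
31.5 (np.float64(1.0372026048896814), np.float64(1.0), array([-0.0014,  0.1284,  0.1026]), np.float64(-0.010499999999999992), np.float64(0.30700000000000005), np.float64(0.000822892571611715))
(array([ 0.    , -0.0105,  0.307 ]), array([-0.0558,  0.    ,  0.3021]), array([0.0307, 0.0024, 0.1025]), np.float64(0.015904527116555794), np.float64(0.037899999999999996), np.float64(0.009499999999999996))
glass world [0.5953 0.0154 0.1026] TCP [0.6235 0.1155 0.0919]
t 8.45 pos [0.4941 0.342  0.1947] head -88.78892338762157 move [102.8 124.8 229. ] turn 0.2959
33.2 (np.float64(1.0278286218004407), np.float64(1.0), array([-0.0014,  0.1311,  0.0965]), np.float64(-0.013499999999999995), np.float64(0.31300000000000006), np.float64(0.0002904673088623688))
(array([ 0.    , -0.0135,  0.313 ]), array([-0.0505,  0.    ,  0.3092]), array([0.03  , 0.0024, 0.1071]), np.float64(0.01656683158024663), np.float64(0.037899999999999996), np.float64(0.006500000000000023))
glass world [0.596  0.018  0.0965] TCP [0.6242 0.1181 0.0858]
t 8.45 pos [0.4941 0.342  0.1947] head -88.78892338762157 move [109.  125.6 226.5] turn 0.2959
34.5 (np.float64(0.9537645944588032), np.float64(0.9333333333333333), array([-0.0014,  0.1301,  0.0953]), np.float64(-0.014999999999999996), np.float64(0.31300000000000006), np.float64(-0.0007346820204997134))
(array([ 0.   , -0.015,  0.313]), array([-0.0449,  0.    ,  0.3101]), array([0.031 , 0.0024, 0.1063]), np.float64(0.015636981555223098), np.float64(0.037899999999999996), np.float64(0.005000000000000006))
glass world [0.5958 0.017  0.0953] TCP [0.624  0.1171 0.0846]
t 8.45 pos [0.4941 0.342  0.1947] head -88.78892338762157 move [110.1 125.3 227.4] turn 0.2959
```

>>> send_rows(moves=[[[0,12,20],0.03],[[0,28,50],0.08],[[5,45,80],0.13],[[15,62,112],0.18],[[30,80,145],0.22],[[50,98,175],0.25],[[70,110,200],0.28],[[85,118,215],0.29],[[98,123,225],0.296],[[104,125,228],0.296]])

```text
t: 9.28
tool_pos: [0.6239, 0.1142, 0.0888]
tcp_rot: [[-0.004, 0.962, -0.275], [-0.002, -0.275, -0.962], [-1.0, -0.004, 0.003]]
force: [0.3, -0.3, -2.0]
grip_width: 0.178
```

>>> send_rows(moves=[[[0,0,0],0],[[0,0,0],0],[[0,0,0],0],[[0,0,0],0]])

```text
t: 9.62
tool_pos: [0.625, 0.1192, 0.0929]
tcp_rot: [[0.001, 0.963, -0.269], [0.001, -0.269, -0.963], [-1.0, 0.001, -0.002]]
force: [-0.5, -0.1, -1.2]
grip_width: 0.176
```

```bash
python3 -c "
from fin import *
b=np.array([-.0014,.130,.099]);G=o+R@b;f=R@np.array([0,-1,0]);p=G-f*.104-np.array([0,0,.0107]);print(p);to(p,-105.74)
from look import *
snap('scene','pics/scene2.png');snap('top','pics/top2.png')
to(p,-105.74)
a=cv2.imread('pics/scene2.png');cv2.imwrite('pics/scene2z.png',cv2.resize(a[80:260,190:390],None,fx=4,fy=3.3,interpolation=cv2.INTER_CUBIC)[:600])
a=cv2.imread('pics/top2.png');cv2.imwrite('pics/top2z.png',cv2.resize(a[150:260,300:480],None,fx=4,fy=4,interpolation=cv2.INTER_CUBIC))
"
```

```text
[0.6239 0.117  0.0883]
t 9.6167 pos [0.625  0.1192 0.0929] head -105.61039040794408 move [ 4.6 -0.5  2.4] turn 0.0023
t 9.7167 pos [0.6251 0.1185 0.0929] head -105.6504177461612 move [ 4.6 -0.7  1.8] turn 0.0016
```

View pics/scene2z.png

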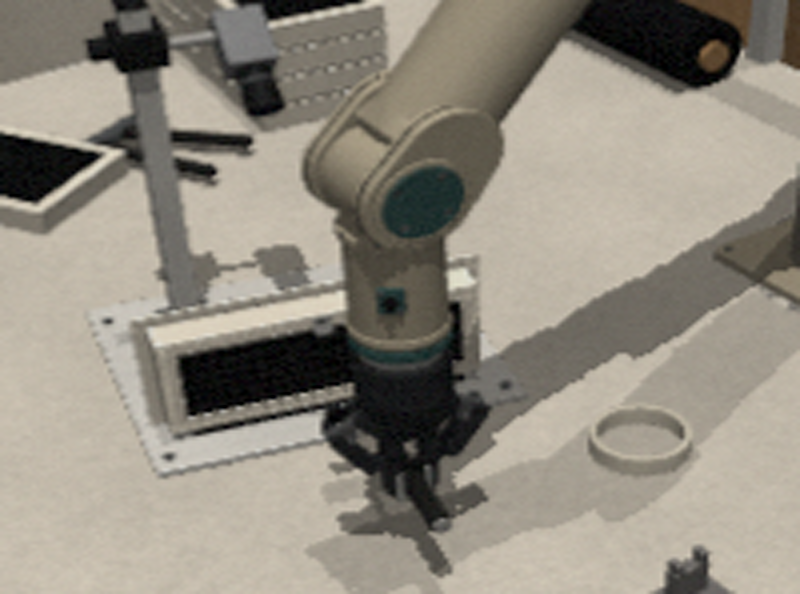

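View pics/top2z.png

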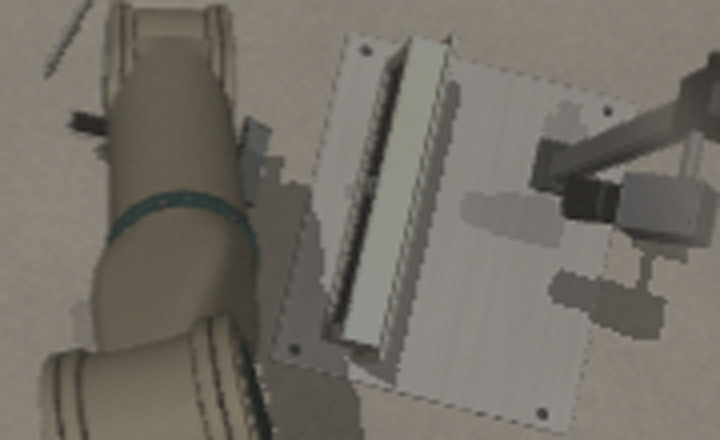

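```bash
python3 -c "
import cv2,numpy as np
a=cv2.imread('pics/w6.png')[300:345,260:400];b=cv2.imread('pics/w2.png')[245:290,260:400]
cv2.imwrite('pics/w6z.png',cv2.resize(np.vstack([a,b]),None,fx=5,fy=5,interpolation=cv2.INTER_NEAREST))
g=cv2.imread('pics/w6.png').astype(int).mean(2)
for x in(285,300,312,350,365,380): print(x,[int(g[y,x]) for y in range(315,342)])
"
```

```text
285 [155, 165, 175, 182, 183, 181, 166, 135, 86, 47, 37, 42, 42, 41, 42, 43, 45, 42, 63, 108, 150, 175, 182, 182, 182, 181, 181]
300 [183, 181, 182, 185, 184, 182, 168, 135, 87, 53, 40, 39, 44, 45, 46, 47, 41, 46, 62, 108, 153, 179, 184, 185, 184, 184, 185]
312 [184, 184, 185, 187, 188, 186, 170, 139, 86, 54, 43, 42, 47, 46, 38, 45, 47, 49, 70, 121, 161, 180, 181, 184, 184, 182, 182]
350 [187, 185, 183, 183, 183, 178, 158, 119, 74, 54, 50, 50, 48, 54, 56, 60, 61, 71, 111, 156, 183, 186, 185, 186, 184, 186, 186]
365 [188, 189, 189, 188, 190, 183, 160, 116, 71, 55, 47, 53, 54, 56, 60, 60, 63, 77, 119, 162, 183, 187, 188, 190, 193, 192, 192]
380 [192, 192, 189, 189, 189, 187, 178, 156, 114, 70, 57, 54, 57, 59, 60, 62, 67, 92, 138, 176, 190, 190, 190, 190, 189, 188, 187]
```

View pics/w6z.png

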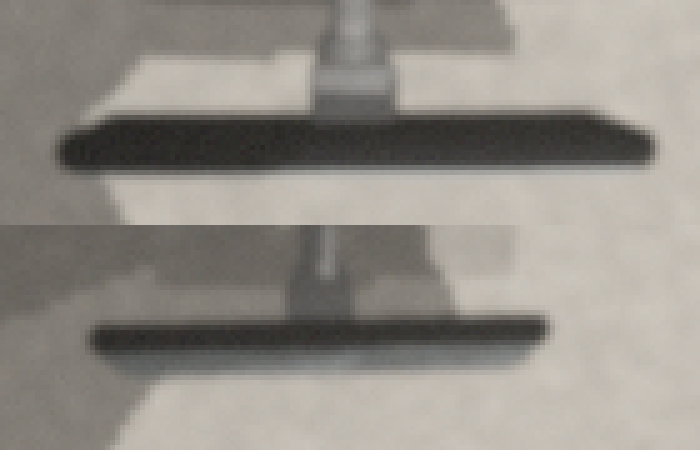

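```bash
python3 - <<'E'
from geo import *
import pickle
from scipy.optimize import least_squares
O={k:pickle.load(open(k+'.pkl','rb')) for k in('w2','w3','w6')}
meas=[('w2','FT',268.9),('w2','FB',273.8),('w2','BT',263.4),('w3','BT',143.9),('w3','FT',149.6),('w3','FB',175.6),('w6','BB',322.3),('w6','FT',333.5)]
def pts(ys,zs,e):
    n=np.array([0,-np.cos(e),np.sin(e)]);d=np.array([0,-np.sin(e),-np.cos(e)]);c=np.array([.4998,ys,zs])
    return {'FT':c+.0125*n-.026*d,'FB':c+.0125*n+.026*d,'BT':c+.0075*n-.026*d,'BB':c+.0075*n+.026*d}
def res(p,use):
    P=pts(*p[:3]);off=dict(zip(('w2','w3','w6'),p[3:6]))
    r=[proj('wrist',P[k],O[v])[1]+off[v]-m for v,k,m in meas if v in use]
    return np.array(r+list(np.array(p[3:6])/2)+[(p[1]-.055)/.001])
for use in(('w2','w3','w6'),('w2','w6'),('w2',),('w3',),('w6',)):
    r=least_squares(res,[.249,.055,.55,0,0,0],args=(use,),x_scale=[.01,.01,.1,1,1,1]);print(use,r.x[:2].round(4),np.degrees(r.x[2]).round(2),r.fun.round(2))
E
```

```text
('w2', 'w3', 'w6') [0.249  0.0548] 33.39 [ 0.05  0.75 -0.64 -0.22  0.28 -0.37 -0.27  0.44 -0.31  0.62 -0.34 -0.21]
('w2', 'w6') [0.2498 0.0549] 33.13 [ 0.06  0.59 -0.65 -0.46  0.45 -0.    0.    0.01 -0.07]
('w2',) [0.25  0.055] 32.26 [ 0.36  0.   -0.36 -0.    0.    0.   -0.01]
('w3',) [0.2478 0.055 ] 34.04 [-0.24  0.23  0.01  0.   -0.    0.   -0.01]
('w6',) [0.2498 0.055 ] 33.81 [ 0. -0. -0.  0. -0.  0.]
```

```bash
python3 - <<'E'
from fin import *
b=pick(33.3,.8,.004,200);print(b);print(score(b[2],33.3))
for g in([-.0014,.130,.099],[-.0014,.131,.0985],[-.0014,.132,.0975]):
    g=np.array(g);print(g,score(g,33.3))
g=b[2];g[0]=-.0008;G=o+R@g;f=R@np.array([0,-1,0]);p=G-f*.104-np.array([0,0,.0107]);print(p);to(p,-105.74)
# predicted top/scene pixel of head corners at present pose
ob=get_obs();Rt=ob['tcp_rot'];z=Rt[:,2];y=Rt[:,1]
e=np.radians(33.3);c=ob['tool_pos']+z*.0935+np.array([0,0,.004]);n=z*np.cos(e)+np.array([0,0,np.sin(e)]);d=z*np.sin(e)-np.array([0,0,np.cos(e)])
for nm,m,k in(('FT',.0125,-.026),('FB',.0125,.026),('BT',.0075,-.026)):
    for s in(1,-1):
        q=proj('top',c+n*m+d*k+y*.038*s);print(nm,s,'top zoom',((q-[300,150]+.5)*4-.5).round(1))
E
```

```text
(np.float64(0.9822009605150755), np.float64(0.955), array([-0.0014,  0.1321,  0.0976]), np.float64(-0.011999999999999993), np.float64(0.31300000000000006), np.float64(-0.006166161329660486))
(array([ 0.   , -0.012,  0.313]), array([-0.0484,  0.    ,  0.3095]), array([0.0317, 0.0024, 0.1073]), np.float64(0.014890130432767469), np.float64(0.037899999999999996), np.float64(0.008000000000000018))
[-0.0014  0.13    0.099 ] (array([ 0.    , -0.0123,  0.3105]), array([-0.0484,  0.    ,  0.307 ]), array([0.0317, 0.0024, 0.1048]), np.float64(0.014862632312612548), np.float64(0.037899999999999996), np.float64(0.007737861616037636))
[-0.0014  0.131   0.0985] (array([ 0.    , -0.012 ,  0.3116]), array([-0.0483,  0.    ,  0.3081]), array([0.0319, 0.0024, 0.1059]), np.float64(0.014731513175298555), np.float64(0.037899999999999996), np.float64(0.007997627004164676))
[-0.0014  0.132   0.0975] (array([ 0.    , -0.0121,  0.313 ]), array([-0.0486,  0.    ,  0.3095]), array([0.0316, 0.0024, 0.1073]), np.float64(0.015018297718668694), np.float64(0.037899999999999996), np.float64(0.007874370170732253))
[0.6251 0.1188 0.0869]
t 9.7167 pos [0.6251 0.1185 0.0929] head -105.6504177461612 move [ 6.  -0.1 -0.3] turn 0.0016
FT 1 top zoom [249.6 115.6]
FT -1 top zoom [230.9 195. ]
FB 1 top zoom [273.4 130.5]
FB -1 top zoom [255.4 207.6]
BT 1 top zoom [244.9 115. ]
BT -1 top zoom [226.1 194.3]
```

>>> send_rows(moves=[[[2,0,0],0],[[4,0,0],0],[[6,0,0],0],[[6,0,0],0],[[6,0,0],0],[[6,0,0],0],[[6,0,0],0],[[6,0,0],0],[[6,0,0],0],[[6,0,0],0]])

```text
t: 10.55
tool_pos: [0.625, 0.1171, 0.086]
tcp_rot: [[0.0, 0.962, -0.272], [0.0, -0.272, -0.962], [-1.0, 0.0, -0.0]]
force: [-0.8, 0.4, -1.5]
grip_width: 0.175
```

```bash
python3 - <<'E'
from fin import *
from look import *
to([.6251,.1188,.0869],-105.74);im=snap('top','pics/top3.png');snap('scene','pics/scene3.png');ob=get_obs();to([.6251,.1188,.0869],-105.74)
print(ob['force'],ob['grip_width'],np.abs(ob['joint_vel']).max())
a=cv2.imread('pics/top3.png');cv2.imwrite('pics/top3z.png',cv2.resize(a[170:210,340:400],None,fx=12,fy=12,interpolation=cv2.INTER_CUBIC))
Rt=ob['tcp_rot'];z=Rt[:,2];y=Rt[:,1]
e=np.radians(33.3);c=ob['tool_pos']+z*.0935+np.array([0,0,.004]);n=z*np.cos(e)+np.array([0,0,np.sin(e)]);d=z*np.sin(e)-np.array([0,0,np.cos(e)])
for nm,m,k in(('FT',.0125,-.026),('FB',.0125,.026),('BT',.0075,-.026)):
    for s in(1,-1):
        q=proj('top',c+n*m+d*k+y*.038*s);print(nm,s,'top zoom',((q-[340,170]+.5)*12-.5).round(0),'scene',proj('scene',c+n*m+d*k+y*.038*s).round(1))
g=R.T@(c+n*.0125-o);hd=np.degrees(np.arctan2(z[1],z[0]));print('glass st',g,score(g,33.3,psi=hd+105.74))
E
```

```text
t 10.55 pos [0.625  0.1171 0.086 ] head -105.75871711319655 move [-0.9 -0.4 -1.7] turn -0.0003
t 10.65 pos [0.625  0.1171 0.086 ] head -105.7578149611397 move [-0.9 -0.4 -1.7] turn -0.0003
[ 0.5891  0.3888 -2.4163] 0.1752508414509101 0.11971615702876158
FT 1 top zoom [272. 112.] scene [270.8 204.6]
FT -1 top zoom [216. 349.] scene [293.2 198.9]
FB 1 top zoom [343. 157.] scene [269.1 209.4]
FB -1 top zoom [289. 387.] scene [290.9 203.7]
BT 1 top zoom [258. 111.] scene [271.2 206.1]
BT -1 top zoom [201. 347.] scene [293.7 200.3]
glass st [-0.0004  0.1304  0.0968] (array([-0.001 , -0.0136,  0.3122]), array([-0.05  , -0.0009,  0.3085]), array([0.0302, 0.0015, 0.1063]), np.float64(0.016434259161992804), np.float64(0.03697258834027324), np.float64(0.006355933969755962))
```

View pics/top3z.png

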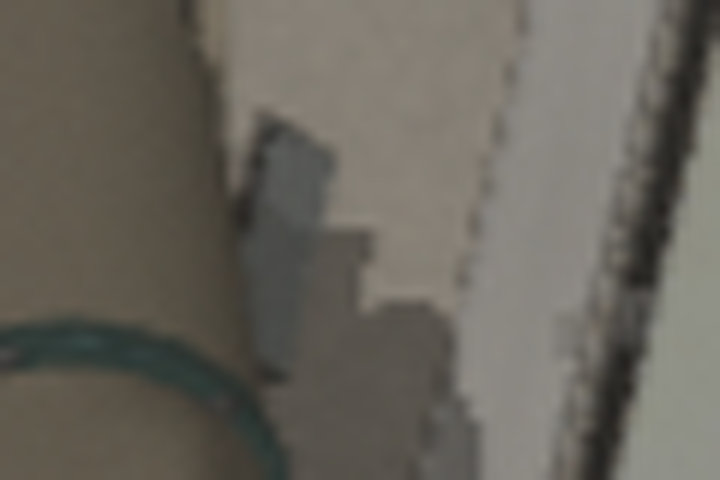

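```bash
python3 - <<'E'
from fin import *
for g in([-.0004,.1304,.0968],[-.0004,.1304,.0988],[-.0004,.132,.0985]):
  for e in(29,31,33.3,35):
    for dl in(-.005,0,.005):
        s=score(np.array(g),e,ln=lens+[0,0,dl]);print(g[1:],e,dl,'G',s[0],'camx %.4f catx %.4f mx %.4f min %.4f'%(s[1][0],s[2][0],s[3],s[5]))
E
```

```text
[0.1304, 0.0968] 29 -0.005 G [-0.001  -0.0099  0.309 ] camx -0.0686 catx 0.0221 mx 0.0245 min 0.0101
[0.1304, 0.0968] 29 0 G [-0.001  -0.0137  0.3123] camx -0.0730 catx 0.0221 mx 0.0174 min 0.0063
[0.1304, 0.0968] 29 0.005 G [-0.001  -0.0175  0.3155] camx -0.0774 catx 0.0221 mx 0.0174 min 0.0025
[0.1304, 0.0968] 31 -0.005 G [-0.001  -0.0099  0.309 ] camx -0.0581 catx 0.0258 mx 0.0208 min 0.0101
[0.1304, 0.0968] 31 0 G [-0.001  -0.0137  0.3123] camx -0.0624 catx 0.0258 mx 0.0208 min 0.0063
[0.1304, 0.0968] 31 0.005 G [-0.001  -0.0175  0.3155] camx -0.0667 catx 0.0258 mx 0.0208 min 0.0025
[0.1304, 0.0968] 33.3 -0.005 G [-0.001  -0.0099  0.309 ] camx -0.0458 catx 0.0301 mx 0.0165 min 0.0101
[0.1304, 0.0968] 33.3 0 G [-0.001  -0.0137  0.3123] camx -0.0500 catx 0.0301 mx 0.0165 min 0.0063
[0.1304, 0.0968] 33.3 0.005 G [-0.001  -0.0175  0.3155] camx -0.0542 catx 0.0301 mx 0.0165 min 0.0025
[0.1304, 0.0968] 35 -0.005 G [-0.001  -0.0099  0.309 ] camx -0.0368 catx 0.0333 mx 0.0032 min 0.0032
[0.1304, 0.0968] 35 0 G [-0.001  -0.0137  0.3123] camx -0.0409 catx 0.0333 mx 0.0032 min 0.0032
[0.130
[... 1769 characters left out ...]
 0.0086
[0.132, 0.0985] 31 0.005 G [-0.001  -0.0152  0.3156] camx -0.0644 catx 0.0281 mx 0.0185 min 0.0048
[0.132, 0.0985] 33.3 -0.005 G [-0.001  -0.0075  0.3092] camx -0.0435 catx 0.0324 mx 0.0142 min 0.0125
[0.132, 0.0985] 33.3 0 G [-0.001  -0.0114  0.3124] camx -0.0477 catx 0.0324 mx 0.0142 min 0.0086
[0.132, 0.0985] 33.3 0.005 G [-0.001  -0.0152  0.3156] camx -0.0519 catx 0.0324 mx 0.0142 min 0.0048
[0.132, 0.0985] 35 -0.005 G [-0.001  -0.0075  0.3092] camx -0.0344 catx 0.0356 mx 0.0009 min 0.0009
[0.132, 0.0985] 35 0 G [-0.001  -0.0114  0.3124] camx -0.0385 catx 0.0356 mx 0.0009 min 0.0009
[0.132, 0.0985] 35 0.005 G [-0.001  -0.0152  0.3156] camx -0.0426 catx 0.0356 mx 0.0110 min 0.0048
```

>>> send_rows(moves=[[[-2,0,-1],0],[[-2,0,-1],0],[[-2,0,-1],0],[[-2,0,-1],0],[[-2,0,-1],0],[[-2,0,-1],0],[[-2,0,-1],0],[[-2,0,-1],0],[[-2,0,-1],0],[[-2,0,-1],0]])

```text
t: 11.48
tool_pos: [0.6252, 0.118, 0.0879]
tcp_rot: [[-0.0, 0.962, -0.272], [0.0, -0.272, -0.962], [-1.0, -0.0, -0.0]]
force: [-0.3, 0.3, -2.3]
grip_width: 0.177
```

>>> send_rows(moves=[[[0,0,0],0],[[0,0,0],0],[[0,0,0],0],[[0,0,0],0],[[0,0,0],0],[[0,0,0],0],[[0,0,0],0],[[0,0,0],0],[[0,0,0],0],[[0,0,0],0]])

```text
t: 12.32
tool_pos: [0.6252, 0.118, 0.0879]
tcp_rot: [[-0.0, 0.962, -0.272], [0.0, -0.272, -0.962], [-1.0, -0.0, -0.0]]
force: [0.4, 0.0, -1.5]
grip_width: 0.179
```

```bash
python3 - <<'E'
from fin import *
ob=get_obs();Rt=ob['tcp_rot'];z=Rt[:,2]
print(ob['t'],ob['tool_pos'],Rt.round(4).tolist(),ob['grip_width'],ob['force'],np.abs(ob['joint_vel']).max())
e=np.radians(33.3);c=ob['tool_pos']+z*.0935+np.array([0,0,.004]);n=z*np.cos(e)+np.array([0,0,np.sin(e)])
g=R.T@(c+n*.0125-o);print('glass st',g,score(g,33.3))
E
python3 w.py w10
```

```text
12.3167 [0.6252 0.118  0.0879] [[-0.0001, 0.9624, -0.2716], [0.0, -0.2716, -0.9624], [-1.0, -0.0001, -0.0]] 0.17941058192696577 [ 0.4031  0.043  -1.5193] 0.0743447554391602
glass st [-0.0005  0.1314  0.0988] (array([-0.0009, -0.0115,  0.3117]), array([-0.0478, -0.0009,  0.3083]), array([0.0323, 0.0015, 0.1061]), np.float64(0.014269300130525159), np.float64(0.036980120775841355), np.float64(0.008476424809148163))
12.3167 [0.6252 0.118  0.0879] [[-0.0, 0.962, -0.272], [0.0, -0.272, -0.962], [-1.0, -0.0, -0.0]] [-22.9  47.3  16.3  96.7 -19.3  38.8 -12.1] 0.0743447554391602 [ 0.4031  0.043  -1.5193]
```

View pics/w10.png

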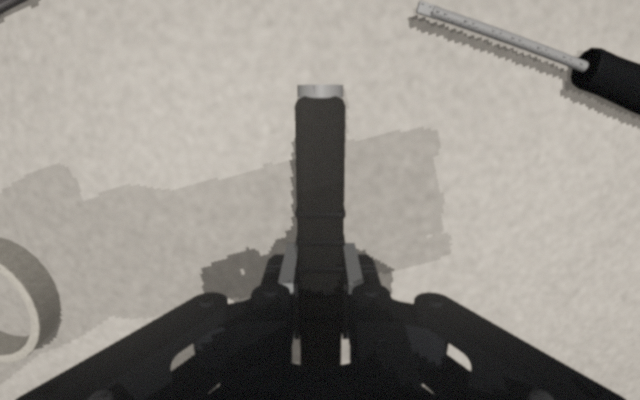

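The wrist view shows the handle's rear end at row 97, the same as when I gripped it, so it hasn't slipped. Every estimated margin is positive, so I'm handing in.

```bash
python3 -c "
from rig import *
print(hand_in()); o=get_obs(); print(o['t'],o['tool_pos'],o['grip_width'])"
```

```text
the job is handed in; nothing more can be done
None
the job is handed in; nothing more can be done
```

I gripped the mirror by its handle, lifted it out of the rest and carried it behind the grille. It was still held there when I handed the job in at about 12.4 s. Hand-in gives no verdict, so the result rests on my own checks below.

**Last checks:**
- **Stillness and grip:** the arm was at rest. The last wrist picture showed the handle exactly where it sat when first gripped, so it had not slipped.
- **Glass position:** I estimate the centre is 1 mm and 11.5 mm off the lens axis (limit 20 mm) and 312 mm from the lens (allowed 275–325 mm).
- **Catch in the glass:** with the glass facing about 33° upward, the catch is about 14 mm inside the limit along the glass height and 37 mm inside along the width.

**Disagreements and limits:**
- **Lens height:** my first estimate, from the scene and top cameras, put the lens about 20 mm higher. I had picked the wrong point on the lens, and two wrist views then put it at about 308 mm.
- **Glass angle:** single wrist views gave 32–34°, and the last top picture hinted at a little less. Every case I tried, 29–35° with the lens 5 mm higher or lower, stayed within limits. The tightest, at 35°, left only about 1–2 mm.
- **Not seen directly:** the bench camera's own picture is not available, so I could not look at the catch in the mirror.
- **Bystanders:** the route kept clear of them and I saw no sign of contact, but I did not re-measure their positions at the end.

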